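Show a varnished ornament to the stall's camera on a stick

ROBOT

A 6-joint arm with a two-finger parallel gripper is mounted at the origin on the work surface. World frame = base frame: x ahead of the robot, y to its left, z up, the work surface at z = 0. Lengths are in m, angles in rad, forces in N, time in s.
With the tool pointing down it reaches from about 0.275 to 0.875 m from the base axis. Payload 12.5 kg.
Tool frame: the origin (TCP) lies between the finger pads; the fingertips stand 22 mm ahead of it and the grasp point (between the pads) lies 3 mm ahead of it; z points along the fingers, y is the line along which they close (so a half turn about z gives the same grasp; the last joint's range is limited). The gripper opens to 85 mm and grips with 20 to 120 N. Pads are 22 mm wide; open, the fingers measure 114 mm over their backs; the gripper's body (76 mm by 85 mm) begins 54 mm behind the grasp point. The pads swing forward as they close: fully open they stand 13 mm farther back than shut.
Start: joints at [-1.426, 0.351, 1.652, -0, 1.139, -0.085], TCP at [0.125, -0.536, 0.233] pointing down, gripper open.
Joint ranges: [-2.75, 2.75], [-0.79, 2.1], [0.01, 2.65], [-1.57, 4.71], [0.07, 3.14], [-2.87, 2.87]. Speed limits (rad/s): [2.22, 2.22, 2.79, 3.14, 3.14, 3.14].

INTERFACE

Orientations are given as a rotation vector (axis times angle).
In Python, from plant import read_state, imaging, env gives the robot as it stands. The module is installed in compiled form; this text tells all that it offers.
- The arm moves only by the tool carry_out, never from a script. Its argument "series" is a list of rows, each a list of 7 numbers: the shift along the tool's x, y, z scaled (see below), then the turn, a rotation vector about the tool's x, y, z scaled (see below), then the opening, from 0 (shut) to 1 (fully open). A call has 1 to 10 rows; each row shifts and turns the commanded pose from where the row before left it, along the tool's axes as they then stand; what a row does not reach is not made up. The controller multiplies each number of a shift by 0.02 m and each number of a turn by 0.1 rad. A row lasts 1/10 s, in which the tool goes at most 50 mm and 8.59 degrees, less where a joint would pass 70% of its speed; a pose out of reach is approached as far as the arm can. A call with a number of a shift or a turn outside -1 to 1 is refused whole. A call with a gripper value outside its range is refused whole. The fingers move at their own pace and stop on an object; "squeeze" is the grip in N (left out, the last holds). Time passes only in rows, so rows that do not move let the fingers close. It gives the time, the measured TCP pose, the force, the opening and the grip force at its end, in the units of the state.
- read_state(): the state, without advancing time (a new reading comes with each control period).
- imaging.camera(name): name is "scene" or "top"; returns a dict with "img" (420x560x3 uint8, red, green, blue), "range_z" (420x560 float32, m along the optical axis (not along the pixel's ray), 0 where there is no reading), "K" (3x3 intrinsics, pixels), "k1" (the pictures are not rectified: a ray, as slopes to the right and down, at radius r is drawn at 1 + k1 r^2 times it, then the intrinsics apply), "origin" and "attitude" of the camera in the world. Camera axes: x right, y down, z forward; pixel columns grow to the right and rows downward; lengths in m; the calibration is good to about 2 mm. A picture is of the moment at which its call begins.
- env.finish_job(): hands the job in; it is judged then, once.
The state is a dict: "time_s": time; "q": joint angles; "joint_velocities": joint speeds; "joint_torque": joint torques, N m; "tool_pos": TCP position; "eef_rot": TCP orientation; "contact_force": force on the tool from outside, world axes, zero at the start; "torque": the same for the moment, N m; "width": finger opening in m; "finger_force": force on a finger pad.
Only numpy, scipy, OpenCV 4.12 (cv2) and the standard library are available. Lean on these libraries where they do the work, as an engineer would, in place of code of your own. Each camera call takes 0.05 s, during which the arm holds its last target. There are 200 camera calls.

TASK

The round wooden ornament in the display rack is freshly varnished and must not be touched with the gripper: take the display stick by its handle from its rest, push its thin end right through the eye on top of the round ornament, and lift it out of the rack on the stick. Show it to the camera: hang it still in the air about 20 cm straight in front of the lens, the middle of the disc level with and centred on the lens, its flat face square to it, with the stick's tip pointing towards the camera. Finish while still holding it there, put nothing down, and leave the other ornaments, the camera and everything else on the table undisturbed.

Things in the scene. Friction and masses are not known exactly. Their poses are not given: they have to be found in the camera images.
- stick: display stick, 80 g, level and loose in its rest, tip roughly away from the robot, axis 54 mm above the table: square wooden handle 110 mm long, 16 x 16 mm, then a white round rod 8 mm thick, 105 mm long. Origin on the axis in mid-handle; x along the stick to the thin tip (handle -55 to 55 mm, rod 55 to 160 mm), z up. Balance point 10 to 20 mm in front of the origin
- stick_tip (a point): end of the thin rod, on its axis, 160 mm in front of the stick's origin
- rest: fixed wooden rest: base board 140 x 75 mm, 10 mm high, and two upright notched boards 8 mm thick, 40 mm wide, at x = -46 and +46 mm, prongs reaching 56 mm above the table; between them 84 mm of the handle is free to be gripped from above. Origin at the underside's centre, x along the stick
- disc: round ornament, 60 g, light wood, 112 mm tall, the only round one of three: foot 14 mm thick (x), 40 mm wide (y), in a slot of the rack; above it an upright disc 56 mm across, 14 mm thick; on top the eye. Origin at the centre of the foot's underside, 12 mm above the table while in the rack; x through the eye, square to the flat faces, away from the robot; z up. Both faces alike. Loose
- disc_eye (a point): centre of the diamond-shaped eye (a square tube on its corner, 16 x 16 mm clear inside, 24 x 24 mm outside, 26 mm long along x), 95 mm above the ornament's origin. Once lifted, the eye's upper corner sits on the rod: the eye's centre then hangs about 6 mm below the rod's axis
- disc_middle (a point): middle of the round disc, 53 mm above the ornament's origin and 42 mm below the eye's centre
- rack: fixed display rack 120 (x) x 290 (y) mm with three slots in a row along y, 85 mm apart; each holds one ornament, in any order. Slot floors 12 mm and slot walls 34 mm above the table, 2 mm play in front and behind. Origin at the underside's centre, x away from the robot, along the eyes
- house: ornament shaped like a house with a gable, 50 mm wide. Same foot and same eye as the disc ornament, same wood, loose in another slot of the rack; origin at the centre of the foot's underside. Leave alone
- square: square ornament, 52 mm wide. Same foot and same eye as the disc ornament, same wood, loose in another slot of the rack; origin at the centre of the foot's underside. Leave alone
- lens (a point): front centre of the lens of a black camera (70 mm wide, 50 mm high) on a mast 330 mm tall, at the robot's left. x points level from the lens back into the camera (it looks along -x, roughly to the robot's right), z up. Show the ornament at x = -200 mm, y = 0, z = 0. Lens height varies, 160 to 240 mm above the table
- badge0: loose button badge, a flat disc 38 mm across and 8 mm high, lying on the cloth; origin at the centre of its underside. Leave alone
- badge1: loose button badge, a flat disc 38 mm across and 8 mm high, lying on the cloth; origin at the centre of its underside. Leave alone
- badge2: loose button badge, a flat disc 38 mm across and 8 mm high, lying on the cloth; origin at the centre of its underside. Leave alone
- badge3: loose button badge, a flat disc 38 mm across and 8 mm high, lying on the cloth; origin at the centre of its underside. Leave alone
- tape: cardboard ring of a roll, 90 mm across, 24 mm high; origin at the underside's centre. Leave alone
- cup: white cup 76 mm across, 85 mm high; origin at the underside's centre. Leave alone
- cardbox: closed cardboard box 90 x 60 x 35 mm; origin at the underside's centre. Leave alone

How it is judged:
By the outcome, as a careful person would: the job done as asked, in the order asked, and still so for the second after the job is handed in, while the arm keeps its last pose, push and grip.
It also fails if it takes over 69 s, if anything falls off the work surface, if the arm or the gripper's body presses on something with over 40 N, if the wrist force passes 120 N, or if a joint passes its speed limit or range.

## Working session

There is one attempt and no reset: what is moved stays moved. The work goes in short steps, Python scripts to look and compute and a tool call to move; the robot and the scene stay as the last step left them, time stands still between calls to the robot, and variables do not carry over. Pictures are saved under pics/ and viewed, at most 10 in all, crops included, and the job is handed in when it is done.

Besides the shell and the picture viewer there is one more tool, called after "Emit:" as a command line: name --pt "numbers of a row" for each row, then --argument value for the rest. carry_out: Moves the arm, as the interface text tells. Shifts and turns lie within -1 to 1; 1 stands for 0.02 m of shift or 0.1 rad of turn. Its arguments: {"type":"object","properties":{"series":{"type":"array","items":{"type":"array","items":{"type":"number","minimum":-1,"maximum":1}}},"squeeze":{"type":"number"}},"required":["series"]}

```bash
mkdir -p pics; cat > h.py <<'E'
import numpy as np, cv2
from scipy.spatial.transform import Rotation as R
from plant import read_state, imaging, env
def cam(n):
    c=imaging.camera(n); a=np.array(c['attitude'])
    c['R']=a if a.shape==(3,3) else (R.from_rotvec(a).as_matrix() if a.size==3 else R.from_quat(a).as_matrix())
    c['o']=np.array(c['origin']); return c
def slopes(c,px):
    px=np.atleast_2d(np.array(px,float)); K=np.array(c['K'])
    d=np.c_[(px[:,0]-K[0,2])/K[0,0],(px[:,1]-K[1,2])/K[1,1]]
    u=d.copy()
    for _ in range(20): u=d/(1+c['k1']*(u**2).sum(1,keepdims=True))
    return u
def onplane(c,px,z):
    u=slopes(c,px); r=np.c_[u,np.ones(len(u))]@c['R'].T
    return c['o']+r*((z-c['o'][2])/r[:,2:3])
def cloud(c):
    h,w=c['range_z'].shape; v,u=np.mgrid[:h,:w]
    s=slopes(c,np.c_[u.ravel(),v.ravel()]); z=c['range_z'].ravel()[:,None]
    P=np.c_[s*z,z]@c['R'].T+c['o']; P[z[:,0]==0]=np.nan
    return P.reshape(h,w,3)
def proj(c,P):
    p=(np.atleast_2d(P)-c['o'])@c['R']; s=p[:,:2]/p[:,2:]
    s=s*(1+c['k1']*(s**2).sum(1,keepdims=True)); K=np.array(c['K'])
    return s*[K[0,0],K[1,1]]+[K[0,2],K[1,2]]
def save(n,im): cv2.imwrite('pics/'+n+'.png',im[...,::-1])
E
python3 - <<'E'
from h import *
import pickle
for n in('scene','top'):
    c=cam(n); save(n+'0',c['img']); pickle.dump(c,open(n+'0.pkl','wb'))
    print(n,c['o'],np.array(c['attitude']).tolist(),c['K'],c['k1'])
print(read_state())
E
```

```text
scene [ 1.29303915 -0.42937738  1.25725118] [-2.204156242799256, -1.2752188158548479, 0.4471885882166214] [[440.3157722    0.         282.24524582]
 [  0.         440.3157722  208.29410299]
 [  0.           0.           1.        ]] -0.055324375871880896
top [ 0.35111979 -0.00855832  1.30678071] [-2.1708005465804048, 2.1625354296350556, -0.14412841388572775] [[470.9817632    0.         285.83797713]
 [  0.         470.9817632  206.00620875]
 [  0.           0.           1.        ]] 0.005592442587741224
{'time_s': 0.1, 'q': array([-1.42563301e+00,  3.51185894e-01,  1.65231514e+00, -9.13834384e-06,
        1.13913349e+00, -8.45834306e-02]), 'joint_velocities': array([-6.43693130e-04, -9.89736989e-04, -1.45733507e-05, -7.20897717e-05,
       -6.74946151e-04, -1.09091047e-03]), 'joint_torque': array([ 1.93404820e-03, -5.06828678e+01, -2.91876197e+01, -3.16449211e-05,
        2.67464151e-03, -1.08605639e-05]), 'tool_pos': array([ 0.12524243, -0.53525887,  0.23242741]), 'eef_rot': array([-3.11985242e+00, -3.59978798e-01,  6.25715940e-05]), 'contact_force': array([-0.09810973, -0.73221621, -0.1684634 ]), 'torque': array([-0.00495881, -0.00145075,  0.01264352]), 'finger_force': 0.0, 'width': 0.08589440441661478}
```

View pics/scene0.png

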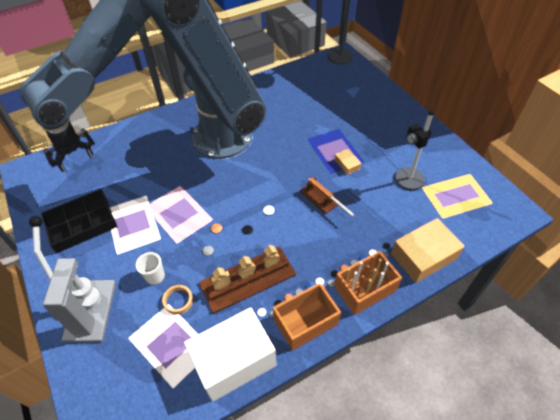

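View pics/top0.png

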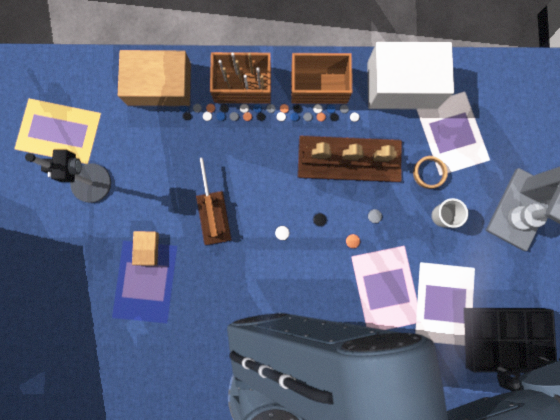

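The scene view shows the arm and table. The rack with three ornaments is at about (247,278), the stick at (325,197) and the camera mast at (415,150). In the top view the stick tip is at (202,158), the rack at (350,160) and the camera at (62,165). I'll zoom in on these.

```bash
python3 - <<'E'
from h import *
import pickle
s=pickle.load(open('scene0.pkl','rb'));t=pickle.load(open('top0.pkl','rb'))
def crop(c,x,y,w,h): return cv2.resize(c['img'][y:y+h,x:x+w],(400,300),interpolation=cv2.INTER_CUBIC)
save('crops0',np.vstack([np.hstack([crop(s,195,235,108,81),crop(s,380,110,100,75)]),np.hstack([crop(t,290,120,120,90),crop(t,20,130,100,75)])]))
P=cloud(t);Q=cloud(s)
# cloth height
print('table',np.nanmedian(P[240:300,210:230,2]),np.nanmedian(Q[200:230,250:290,2]))
# rack: height-based
m=(P[...,2]>0.085)&(P[...,2]<0.14); m[:, :295]=0; m[:,405:]=0; m[:130]=0;m[190:]=0
n,l,st,ce=cv2.connectedComponentsWithStats(m.astype(np.uint8))
for i in range(1,n):
    if st[i,4]>10: q=P[l==i]; print('eye',st[i],q.mean(0),q.max(0),q.min(0))
m=(P[...,2]>0.1)&(P[...,2]<0.4); m[:,130:]=0;m[:110]=0;m[230:]=0
n,l,st,ce=cv2.connectedComponentsWithStats(m.astype(np.uint8))
for i in range(1,n):
    if st[i,4]>10: q=P[l==i]; print('cam',st[i],q.mean(0),q.max(0),q.min(0))
E
```

```text
table -0.0002989121331810063 -0.0005053591012745828
eye [316 142  13  14 161] [ 0.64436107 -0.11846013  0.11401326] [ 0.66050231 -0.10309633  0.12660295] [ 0.62983475 -0.13519443  0.09137351]
eye [345 143  17  13 159] [ 0.642416   -0.20280092  0.11233091] [ 0.6576013  -0.18198335  0.12777255] [ 0.62987278 -0.22137678  0.08509187]
eye [376 145  20  13 188] [ 0.63920915 -0.28590804  0.10961661] [ 0.65455917 -0.26263287  0.12773622] [ 0.62664787 -0.31389478  0.08577632]
cam [  25  149   57   33 1125] [0.56743472 0.48696392 0.25827725] [0.60561189 0.53131663 0.33218021] [0.53502568 0.4516707  0.10194928]
```

View pics/crops0.png

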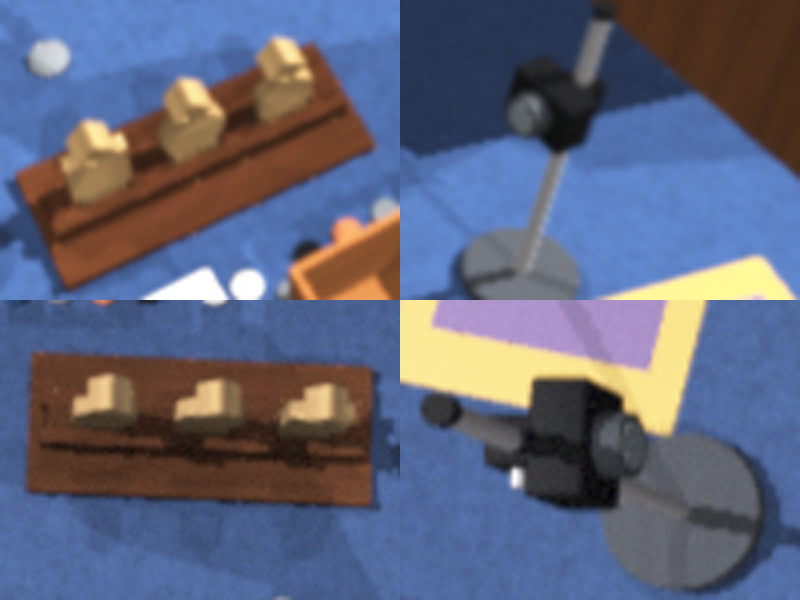

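The crops show three wooden ornaments whose shapes are hard to tell apart. The camera head's lens faces image-right, which is −y. I'll rectify the ornament faces and measure the stick, camera and rack.

```bash
python3 - <<'E'
from h import *
import pickle
s=pickle.load(open('scene0.pkl','rb'));t=pickle.load(open('top0.pkl','rb'))
P=cloud(t);Q=cloud(s)
# rack outline by height
m=((P[...,2]>0.02)&(P[...,2]<0.05)); m[:,:290]=0;m[:,408:]=0;m[:128]=0;m[190:]=0
m=cv2.morphologyEx(m.astype(np.uint8),cv2.MORPH_CLOSE,np.ones((9,9)))
c=max(cv2.findContours(m,0,2)[0],key=cv2.contourArea)[:,0]
w=onplane(t,c,0.034); r=cv2.minAreaRect(w[:,:2].astype(np.float32)); print('rack',r)
b=cv2.boxPoints(r); print(b)
# stick: handle + rod by pixel masks
hsv=cv2.cvtColor(t['img'],cv2.COLOR_RGB2HSV)
roi=np.zeros(m.shape,bool); roi[148:255,185:245]=1
rod=roi&(hsv[...,1]<70)&(hsv[...,2]>120)
ys,xs=np.nonzero(rod); print('rod px',len(xs),xs.min(),xs.max(),ys.min(),ys.max())
W=onplane(t,np.c_[xs,ys],0.056)[:,:2]
vx,vy,x0,y0=cv2.fitLine(W.astype(np.float32),cv2.DIST_HUBER,0,.001,.001).ravel()
if vx<0: vx,vy=-vx,-vy
a=(W-[x0,y0])@[vx,vy]; print('rod dir',np.degrees(np.arctan2(vy,vx)),'ends',np.array([x0,y0])+np.outer([a.min(),a.max()],[vx,vy]),a.max()-a.min())
han=roi&(hsv[...,0]<25)&(hsv[...,1]>70)&(hsv[...,2]>110)
ys,xs=np.nonzero(han)
W=onplane(t,np.c_[xs,ys],0.062)[:,:2]
v=cv2.fitLine(W.astype(np.float32),cv2.DIST_HUBER,0,.001,.001).ravel(); v[:2]*=np.sign(v[0])
a=(W-v[2:])@v[:2]; print('handle',len(W),np.degrees(np.arctan2(v[1],v[0])),v[2:],np.percentile(a,[1,99]))
# camera
for nm,C,im,(x1,x2,y1,y2) in(('top',P,t['img'],(20,125,140,200)),('scene',Q,s['img'],(395,440,110,160))):
    q=C[y1:y2,x1:x2].reshape(-1,3); g=im[y1:y2,x1:x2].reshape(-1,3).max(1)
    k=(q[:,2]>.12)&(q[:,1]>.38)&(q[:,1]<.56)&(abs(q[:,0]-.56)<.08)
    print(nm,k.sum(),np.histogram(q[k,2],np.arange(.12,.36,.01)))
    np.save('cam_'+nm,np.c_[q[k],g[k]])
# rectified ornament faces from scene
out=[]
for e in([.640,-.1185],[.638,-.2028],[.636,-.286]):
    yy,zz=np.meshgrid(np.arange(.045,-.045,-.0004)*-1,np.arange(.14,0.02,-.0004))
    pts=np.stack([np.full(yy.shape,e[0]+.007)+.03*yy,e[1]+yy,zz],-1).reshape(-1,3)
    uv=proj(s,pts).reshape(*yy.shape,2).astype(np.float32)
    out.append(cv2.remap(s['img'],uv[...,0],uv[...,1],cv2.INTER_CUBIC))
save('rect0',np.hstack(out)); print(out[0].shape)
E
```

```text
rack ((0.6372026205062866, -0.20404382050037384), (0.2695097327232361, 0.0589740090072155), 87.63998413085938)
[[ 0.6021916  -0.33747017]
 [ 0.6611156  -0.33989862]
 [ 0.6722136  -0.07061747]
 [ 0.61328965 -0.06818902]]
rod px 150 200 208 157 195
rod dir 10.662012 ends [[0.52915875 0.18518133]
 [0.63300385 0.20473177]] 0.1056694117206351
handle 298 9.404062 [0.46402767 0.17242368] [-0.04438749  0.06604989]
top 1108 (array([  0,   0,   0,   0,   0,   0,   0,   0,   0,  11,  57,  67, 152,
       353, 319,  13,  18,  16,  14,  15,  51,  22,   0]), array([0.12, 0.13, 0.14, 0.15, 0.16, 0.17, 0.18, 0.19, 0.2 , 0.21, 0.22,
       0.23, 0.24, 0.25, 0.26, 0.27, 0.28, 0.29, 0.3 , 0.31, 0.32, 0.33,
       0.34, 0.35]))
scene 565 (array([ 13,   6,   8,   9,   7,   1,   0,   0,   0,  15,  41,  57,  71,
       124, 140,  10,   6,  10,   9,  10,  22,   6,   0]), array([0.12, 0.13, 0.14, 0.15, 0.16, 0.17, 0.18, 0.19, 0.2 , 0.21, 0.22,
       0.23, 0.24, 0.25, 0.26, 0.27, 0.28, 0.29, 0.3 , 0.31, 0.32, 0.33,
       0.34, 0.35]))
(300, 225, 3)
```

View pics/rect0.png

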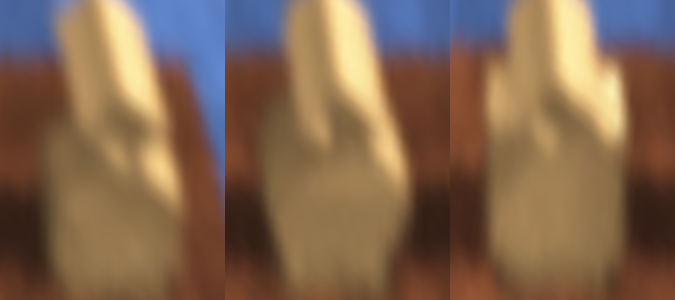

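The rectified faces show, left to right: a house with gable shoulders (y≈−0.12), the round disc narrowing at the bottom (middle slot, y≈−0.20), and the square (y≈−0.29). So the middle slot holds the disc. Next I'll measure the camera, eye and rack precisely.

```bash
python3 - <<'E'
from h import *
import pickle
s=pickle.load(open('scene0.pkl','rb'));t=pickle.load(open('top0.pkl','rb'))
P=cloud(t);Q=cloud(s)
# camera top face
for nm,C,im,(x1,x2,y1,y2) in(('top',P,t['img'],(20,125,140,200)),('scene',Q,s['img'],(395,440,110,160))):
    m=np.zeros(C.shape[:2],bool); m[y1:y2,x1:x2]=1
    m&=(C[...,2]>.205)&(C[...,2]<.275)&(abs(C[...,0]-.56)<.07)&(C[...,1]>.38)&(C[...,1]<.56)
    q=C[m]; print(nm,len(q),q.min(0),q.max(0), 'top z p99',np.percentile(q[:,2],[50,90,97]))
    # bin y profile -> mean x, z range
    for a in np.arange(.41,.54,.01):
        k=(q[:,1]>=a)&(q[:,1]<a+.01)
        if k.sum()>3: print('  y%.2f n%d x %.3f..%.3f z %.3f..%.3f'%(a,k.sum(),*np.percentile(q[k,0],[3,97]),*np.percentile(q[k,2],[3,97])))
# eyes
Z=np.vstack([P[125:190,295:405].reshape(-1,3),Q[235:316,195:303].reshape(-1,3)])
src=np.r_[np.zeros(65*110),np.ones(81*108)]
from scipy.optimize import least_squares
for y0 in(-.1185,-.203,-.286):
    for sname,sv in(('top',0),('scene',1)):
        k=(src==sv)&(abs(Z[:,1]-y0)<.014)&(Z[:,2]>.108)&(Z[:,2]<.14)&(abs(Z[:,0]-.64)<.03); q=Z[k]
        f=lambda p:q[:,2]-(p[1]-abs(q[:,1]-p[0]))
        r=least_squares(f,[y0,.124],loss='soft_l1',f_scale=.002).x
        print(y0,sname,len(q),'ridge y,z',r.round(4),'x',np.percentile(q[:,0],[2,50,98]).round(4))
# rack colour outline
hsv=cv2.cvtColor(t['img'],cv2.COLOR_RGB2HSV)
m=((hsv[...,0]<25)|(hsv[...,0]>170)|(hsv[...,2]<45)); m[:,:290]=0;m[:,412:]=0;m[:130]=0;m[190:]=0
m=cv2.morphologyEx(m.astype(np.uint8),cv2.MORPH_CLOSE,np.ones((5,5)));m=cv2.morphologyEx(m,cv2.MORPH_OPEN,np.ones((9,9)))
c=max(cv2.findContours(m,0,2)[0],key=cv2.contourArea)[:,0]
for z in(0.012,.02,.034):print('rack z',z,cv2.minAreaRect(onplane(t,c,z)[:,:2].astype(np.float32)))
# rack board height
for y1,y2,x1,x2 in((138,141,310,390),(165,168,310,390),(172,178,310,390)): print(np.nanmedian(P[y1:y2,x1:x2,2]))
def crop(c,x,y,w,h): return cv2.resize(c['img'][y:y+h,x:x+w],(400,400),interpolation=cv2.INTER_CUBIC)
save('cam0',np.hstack([crop(s,395,115,45,45),crop(t,40,140,50,50)]))
E
```

```text
top 967 [0.53502568 0.4516707  0.21478242] [0.60561189 0.53131663 0.27449199] top z p99 [0.25691934 0.26291757 0.26479696]
  y0.45 n123 x 0.553..0.586 z 0.223..0.257
  y0.46 n123 x 0.540..0.597 z 0.223..0.260
  y0.47 n245 x 0.536..0.603 z 0.220..0.264
  y0.48 n151 x 0.536..0.601 z 0.239..0.265
  y0.49 n143 x 0.536..0.602 z 0.235..0.264
  y0.50 n58 x 0.538..0.599 z 0.249..0.266
  y0.51 n85 x 0.547..0.584 z 0.240..0.273
  y0.52 n37 x 0.555..0.584 z 0.234..0.256
scene 452 [0.53272801 0.45142042 0.21235735] [0.60879601 0.53696541 0.27305415] top z p99 [0.2534619  0.26374339 0.26650761]
  y0.45 n72 x 0.555..0.587 z 0.220..0.257
  y0.46 n34 x 0.551..0.595 z 0.225..0.259
  y0.47 n142 x 0.537..0.605 z 0.217..0.265
  y0.48 n60 x 0.543..0.606 z 0.222..0.266
  y0.49 n64 x 0.539..0.607 z 0.223..0.265
  y0.50 n32 x 0.541..0.605 z 0.221..0.266
  y0.51 n25 x 0.558..0.583 z 0.250..0.272
  y0.52 n15 x 0.560..0.585 z 0.239..0.269
  y0.53 n8 x 0.572..0.584 z 0.233..0.252
-0.1185 top 122 ridge y,z [-0.1198  0.124 ] x [0.6311 0.6449 0.6597]
-0.1185 scene 72 ridge y,z [-0.1189  0.1232] x [0.6329 0.6474 0.6601]
-0.203 top 112 ridge y,z [-0.2044  0.1242] x [0.6304 0.6437 0.6566]
-0.203 scene 65 ridge y,z [-0.2033  0.1228] x [0.6317 0.6428 0.6558]
-0.286 top 108 ridge y,z [-0.2896  0.1247] x [0.6274 0.6403 0.6536]
-0.286 scene 74 ridge y,z [-0.2884  0.1229] x [0.6265 0.6417 0.6539]
rack z 0.012 ((0.6415473222732544, -0.20566178858280182), (0.2878681421279907, 0.11912821233272552), 87.78766632080078)
rack z 0.02 ((0.639752984046936, -0.20444394648075104), (0.2860894501209259, 0.11839213222265244), 87.78763580322266)
rack z 0.034 ((0.636612594127655, -0.2023126780986786), (0.28297683596611023, 0.11710409075021744), 87.78765869140625)
0.01187618057391382
0.015078014199658263
0.012004429795233085
```

View pics/cam0.png

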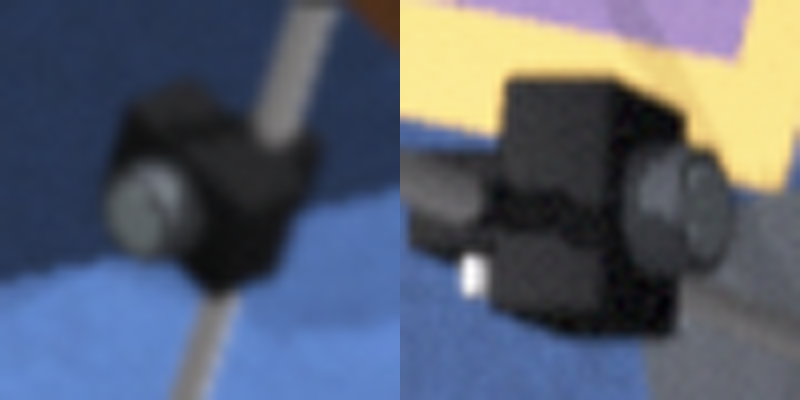

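The crops show the camera head, with the lens front disc at about (137,212) in the left scene crop and (712,212) in the right top crop. The top-face corners sit at about (507,80), (618,82), (600,310) and (493,303) in the right crop. I'll triangulate these, and start moving to the stick at the same time.

```bash
python3 - <<'E'
from h import *
import pickle
s=pickle.load(open('scene0.pkl','rb'));t=pickle.load(open('top0.pkl','rb'))
P=cloud(t);Q=cloud(s)
def tri(ps,pt):
    A=[];b=[]
    for c,p in((s,ps),(t,pt)):
        d=np.r_[slopes(c,p)[0],1]@c['R'].T; d/=np.linalg.norm(d); M=np.eye(3)-np.outer(d,d); A.append(M);b.append(M@c['o'])
    x=np.linalg.lstsq(np.vstack(A),np.hstack(b),rcond=None)[0]
    return x,[np.linalg.norm(M@x-bb) for M,bb in zip(A,b)]
print('lens',tri(np.array([137,212])*45/400+[395-.5+.06,115-.5+.06],np.array([712-400,212])/8+[40-.44,140-.44]))
c=onplane(t,np.array([[507,80],[618,82],[600,310],[493,303]])/8-[50,0]+[39.56,139.56],.265)[:,:2];print(c)
for a,b in((0,3),(1,2),(0,1),(3,2)):
    d=c[b]-c[a]; print('edge',np.degrees(np.arctan2(d[1],d[0]))%90,np.linalg.norm(d))
for nm,C,(x1,x2,y1,y2) in(('top',P,(20,125,140,200)),('scene',Q,(395,440,110,160))):
    q=C[y1:y2,x1:x2].reshape(-1,3)
    k=(q[:,1]>.455)&(q[:,1]<.49)&(q[:,2]>.217)&(q[:,2]<.255)&(abs(q[:,0]-.57)<.033)&(np.hypot(q[:,0]-.57,q[:,2]-.24)>.024)
    w=q[k];A=np.c_[np.ones(len(w)),w[:,0]-.57,w[:,2]-.24]; kk=np.ones(len(w),bool)
    for _ in range(6):
        p=np.linalg.lstsq(A[kk],w[kk,1],rcond=None)[0]; r=abs(A@p-w[:,1]); kk=r<max(.003,np.median(r)*1.5)
    print(nm,'front plane',len(w),kk.sum(),p,np.degrees(np.arctan(p[1])),r[kk].std())
    k=(q[:,1]>.44)&(q[:,1]<.456)&(q[:,2]>.21)&(q[:,2]<.27)&(abs(q[:,0]-.57)<.04); w=q[k]; print('  lensfront',k.sum(),(w.min(0)+w.max(0))/2,np.median(w,0))
st=read_state(); x=R.from_rotvec(st['eef_rot']).as_matrix()[:,0]; print('tool yaw',np.degrees(np.arctan2(x[1],x[0])))
E
```

```text
lens (array([0.56937392, 0.45324947, 0.24015532]), [np.float64(0.0022297131637961406), np.float64(0.002229713163795398)])
[[0.6004872  0.49928803]
 [0.60013296 0.46844806]
 [0.53532348 0.46970353]
 [0.53712493 0.49930367]]
edge 89.98585709699753 0.06336226736945655
edge 88.8902293703045 0.06482163865241615
edge 89.34191357513868 0.03084199887833862
edge 86.51730161312403 0.02965491029263523
top front plane 70 70 [ 0.47035815 -0.00248432 -0.00360436] -0.1423405211345838 0.0004750420545779887
  lensfront 97 [0.57001723 0.45380909 0.23921689] [0.5704712  0.45396348 0.24048865]
scene front plane 48 38 [0.47277666 0.01497298 0.0249462 ] 0.8578243065431752 0.0007598898424947093
  lensfront 28 [0.57045023 0.45366353 0.23940198] [0.57145954 0.4547594  0.23741283]
tool yaw 13.163735668905286
```

Emit:
carry_out --pt "0.5 -0.6 0 0 0 0 1" --pt "0.82 -0.98 0 0 0 0 1" --pt "0.82 -0.98 0 0 0 0 1" --pt "0.82 -0.98 0 0 0 0 1" --pt "0.82 -0.98 0 0 0 0 1" --pt "0.82 -0.98 0 0 0 0 1" --pt "0.82 -0.98 0 0 0 0 1" --pt "0.82 -0.98 0 0 0 0 1" --pt "0.82 -0.98 0 0 0 0 1" --pt "0.82 -0.98 0 0 0 0 1"

```text
time_s: 1.1
tool_pos: [0.2361, -0.3151, 0.2327]
eef_rot: [-3.121, -0.36, 0.0]
contact_force: [0.5, -0.8, 0.8]
width: 0.0854
finger_force: 0.0
```

Emit:
carry_out --pt "0.82 -0.98 0 0 0 0 1" --pt "0.82 -0.98 0 0 0 0 1" --pt "0.82 -0.98 0 0 0 0 1" --pt "0.82 -0.98 0 0 0 0 1" --pt "0.82 -0.98 0 0 0 0 1" --pt "0.82 -0.98 0 0 0 0 1" --pt "0.82 -0.98 0 0 0 0 1" --pt "0.82 -0.98 0 0 0 0 1" --pt "0.82 -0.98 0 0 0 0 1" --pt "0.82 -0.98 0 0 0 0 1"

```text
time_s: 2.1
tool_pos: [0.3511, -0.0869, 0.2328]
eef_rot: [-3.121, -0.36, 0.0]
contact_force: [0.7, 0.1, -0.8]
width: 0.0854
finger_force: 0.0
```

Emit:
carry_out --pt "0.82 -0.98 0 0 0 0 1" --pt "0.82 -0.98 0 0 0 0 1" --pt "0.82 -0.98 0 0 0 0 1" --pt "0.82 -0.98 0 0 0 0 1" --pt "0.82 -0.98 0 0 0 0 1" --pt "0.82 -0.98 0 0 0 0 1" --pt "0.82 -0.98 0 0 0 0 1" --pt "0.82 -0.98 0 0 0 0 1" --pt "0.82 -0.98 0 0 0 0.5 1" --pt "0.5 -0.5 0 0 0 0 1"

```text
time_s: 3.1
tool_pos: [0.4628, 0.1304, 0.2326]
eef_rot: [-3.129, -0.283, 0.001]
contact_force: [-1.0, -1.3, -0.6]
width: 0.0858
finger_force: 0.0
```

```bash
cat >> h.py <<'E'
def go(x,y,z,yaw):
    s=read_state(); M=R.from_rotvec(s['eef_rot']).as_matrix()
    d=M.T@(np.array([x,y,z])-s['tool_pos']); a=np.radians(yaw)
    T=np.array([[np.cos(a),np.sin(a),0],[np.sin(a),-np.cos(a),0],[0,0,-1]])
    w=R.from_matrix(M.T@T).as_rotvec()
    print('t%.2f pos'%s['time_s'],s['tool_pos'].round(4),'yaw %.2f'%np.degrees(np.arctan2(M[1,0],M[0,0])),'toolz',M[:,2].round(4),'F',s['contact_force'].round(2),'w%.4f ff%.1f'%(s['width'],s['finger_force']))
    print('shift units',(d/.02).round(2),'turn units',(w/.1).round(3))
E
python3 -c "
from h import *
go(.483,.177,.057,10.3)"
```

```text
t3.10 pos [0.4628 0.1304 0.2326] yaw 10.32 toolz [-4.e-04  1.e-04 -1.e+00] F [-0.98 -1.3  -0.58] w0.0858 ff0.0
shift units [ 1.41 -2.11  8.78] turn units [-0.002  0.004  0.003]
```

Emit:
carry_out --pt "0.47 -0.7 0.5 0 0 0 1" --pt "0.47 -0.7 1 0 0 0 1" --pt "0.47 -0.7 1 0 0 0 1" --pt "0 0 1 0 0 0 1" --pt "0 0 1 0 0 0 1" --pt "0 0 0.5 0 0 0 1" --pt "0 0 0 0 0 0 1"

```text
time_s: 3.8
tool_pos: [0.4821, 0.1749, 0.1319]
eef_rot: [3.128, 0.283, -0.004]
contact_force: [0.6, 0.3, -0.4]
width: 0.085
finger_force: 0.0
```

```bash
python3 - <<'E'
from h import *
go(.483,.177,.057,10.3)
t=cam('top'); s=cam('scene')
def crop(c,x,y,w,h): return cv2.resize(c['img'][y:y+h,x:x+w],(400,400),interpolation=cv2.INTER_CUBIC)
save('grasp0',np.hstack([crop(s,280,150,90,90),crop(t,165,150,90,90)]))
E
```

```text
t3.80 pos [0.4821 0.1749 0.1319] yaw 10.33 toolz [-2.3e-03 -7.0e-04 -1.0e+00] F [ 0.63  0.27 -0.38] w0.0850 ff0.0
shift units [ 0.07 -0.09  3.74] turn units [0.003 0.024 0.005]
```

View pics/grasp0.png

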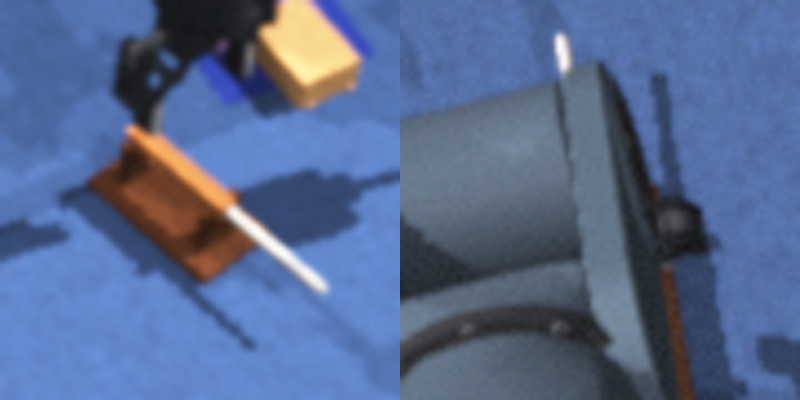

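The scene crop shows the gripper above the handle, which runs (130,130)–(235,205), with the rod to (325,290). The arm hides the stick from the top camera apart from its tip. Descending.

Emit:
carry_out --pt "0.07 -0.09 0.9 0 0.02 0 1" --pt "0 0 1 0 0 0 1" --pt "0 0 0.9 0 0 0 1" --pt "0 0 0.6 0 0 0 1" --pt "0 0 0.3 0 0 0 1" --pt "0 0 0 0 0 0 1"

```text
time_s: 4.5
tool_pos: [0.484, 0.1774, 0.0589]
eef_rot: [-3.129, -0.282, -0.003]
contact_force: [-0.4, -0.6, 0.3]
width: 0.0853
finger_force: 0.0
```

```bash
python3 -c "
from h import *
go(.483,.177,.057,10.3)"
```

```text
t4.50 pos [0.484  0.1774 0.0589] yaw 10.30 toolz [ 1.8e-03  3.0e-04 -1.0e+00] F [-0.42 -0.58  0.26] w0.0853 ff0.0
shift units [-0.05  0.01  0.09] turn units [ 0.    -0.018  0.   ]
```

Emit:
carry_out --pt "0 0 0 0 0 0 0.5" --pt "0 0 0 0 0 0 0.3" --pt "0 0 0 0 0 0 0.2" --pt "0 0 0 0 0 0 0.1" --pt "0 0 0 0 0 0 0" --pt "0 0 0 0 0 0 0" --pt "0 0 0 0 0 0 0" --pt "0 0 0 0 0 0 0" --squeeze 80

```text
time_s: 5.3
tool_pos: [0.484, 0.1774, 0.0594]
eef_rot: [-3.129, -0.282, -0.004]
contact_force: [-2.3, -1.4, 6.6]
width: 0.0127
finger_force: 78.3
```

Emit:
carry_out --pt "0 0 -0.2 0 0 0 0" --pt "0 0 -0.5 0 0 0 0" --pt "0 0 -0.8 0 0 0 0" --pt "0 0 -1 0 0 0 0" --pt "0 0 -1 0 0 0 0" --pt "0 0 -1 0 0 0 0" --pt "0 0 -0.7 0 0 0 0" --pt "0 0 -0.3 0 0 0 0" --pt "0 0 0 0 0 0 0" --pt "0 0 0 0 0 0 0"

```text
time_s: 6.3
tool_pos: [0.4833, 0.1773, 0.1684]
eef_rot: [-3.129, -0.282, -0.002]
contact_force: [-0.2, 0.6, -0.9]
width: 0.0122
finger_force: 78.3
```

```bash
python3 - <<'E'
from h import *
go(.484,.177,.17,10.3)
s=cam('scene');t=cam('top')
def crop(c,x,y,w,h): return cv2.resize(c['img'][y:y+h,x:x+w],(400,400),interpolation=cv2.INTER_CUBIC)
save('lift0',np.hstack([crop(s,280,120,100,100),crop(t,165,130,100,100)]))
E
```

```text
t6.30 pos [0.4833 0.1773 0.1684] yaw 10.30 toolz [ 1.2e-03  2.0e-04 -1.0e+00] F [-0.2   0.59 -0.89] w0.0122 ff78.3
shift units [ 0.03  0.02 -0.08] turn units [ 0.001 -0.013  0.   ]
```

View pics/lift0.png

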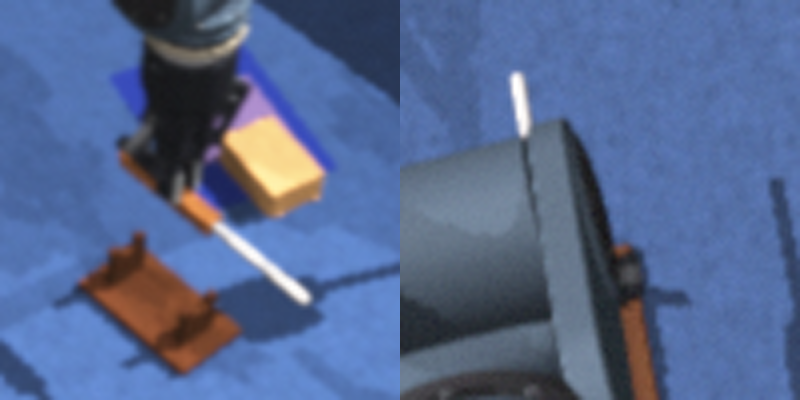

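The crops show the stick held level, clear of the rest. The rod tip is at (305,298) in the scene crop and (517,75) in the top crop. Moving to the pre-insert position.

Emit:
carry_out --pt "-0.05 0.3 0 0 0 0.1 0" --pt "-0.1 0.6 0 0 0 0.11 0" --pt "-0.16 0.95 0 0 0 0.11 0" --pt "-0.16 0.95 0 0 0 0.11 0" --pt "-0.16 0.95 0 0 0 0.11 0" --pt "-0.16 0.95 0 0 0 0.11 0" --pt "-0.16 0.95 0 0 0 0.11 0" --pt "-0.16 0.95 0 0 0 0.11 0" --pt "-0.16 0.95 0 0 0 0.11 0" --pt "-0.16 0.95 0 0 0 0.11 0"

```text
time_s: 7.4
tool_pos: [0.4762, 0.0036, 0.1687]
eef_rot: [-3.139, -0.109, -0.002]
contact_force: [0.2, -0.0, 0.2]
width: 0.0128
finger_force: 78.3
```

Emit:
carry_out --pt "-0.16 0.95 0 0 0 0.11 0" --pt "-0.16 0.95 0 0 0 0.11 0" --pt "-0.16 0.95 0 0 0 0.11 0" --pt "-0.16 0.95 0 0 0 0.11 0" --pt "-0.16 0.95 0 0 0 0.11 0" --pt "-0.16 0.95 0 0 0 0.11 0" --pt "-0.16 0.95 0 0 0 0.11 0" --pt "-0.16 0.95 0 0 0 0.11 0" --pt "-0.16 0.8 0 0 0 0.07 0" --pt "-0.1 0.4 0 0 0 0 0"

```text
time_s: 8.4
tool_pos: [0.4495, -0.173, 0.1686]
eef_rot: [-3.141, 0.041, -0.003]
contact_force: [0.1, -0.9, -1.0]
width: 0.0128
finger_force: 78.3
```

```bash
python3 -c "
from h import *
go(.4466,-.1971,.112,-2)"
```

```text
t8.40 pos [ 0.4495 -0.173   0.1686] yaw -1.50 toolz [ 1.7e-03  3.0e-04 -1.0e+00] F [ 0.12 -0.91 -1.02] w0.0128 ff78.3
shift units [-0.12  1.21  2.83] turn units [-0.004 -0.016  0.087]
```

Emit:
carry_out --pt "-0.03 0.3 0.3 0 0 0.04 0" --pt "-0.03 0.4 0.7 0 0 0.04 0" --pt "-0.03 0.35 0.8 0 0 0 0" --pt "-0.03 0.16 0.7 0 0 0 0" --pt "0 0 0.3 0 0 0 0" --pt "0 0 0 0 0 0 0" --pt "0 0 0 0 0 0 0"

```text
time_s: 9.1
tool_pos: [0.4475, -0.1953, 0.113]
eef_rot: [-3.141, 0.05, -0.003]
contact_force: [-0.3, 0.7, 0.2]
width: 0.0124
finger_force: 78.3
```

```bash
cat >> h.py <<'E'
def tri2(s,ps,t,pt):
    A=[];b=[]
    for c,p in((s,ps),(t,pt)):
        d=np.r_[slopes(c,p)[0],1]@c['R'].T; d/=np.linalg.norm(d); M=np.eye(3)-np.outer(d,d); A.append(M);b.append(M@c['o'])
    x=np.linalg.lstsq(np.vstack(A),np.hstack(b),rcond=None)[0]
    return x,np.linalg.norm(A[0]@x-b[0])
def rodmask(c,lo,hi):
    # bright, unsaturated pixels near the line lo-hi (world)
    a,b=proj(c,[lo,hi]); m=np.zeros(c['img'].shape[:2],np.uint8)
    cv2.line(m,tuple(int(v) for v in a),tuple(int(v) for v in b),1,13)
    h=cv2.cvtColor(c['img'],cv2.COLOR_RGB2HSV)
    m=((m>0)&(h[...,1]<75)&(h[...,2]>110)).astype(np.uint8)
    n,l,st,_=cv2.connectedComponentsWithStats(m)
    if n<2: return np.zeros((0,2))
    ys,xs=np.nonzero(l==1+np.argmax(st[1:,4])); return np.c_[xs,ys].astype(np.float32)
E
python3 - <<'E'
from h import *
go(.4466,-.1971,.112,-2)
st=read_state(); M=R.from_rotvec(st['eef_rot']).as_matrix(); p=st['tool_pos']
lo=p+M@[.05,0,.005]; hi=p+M@[.16,0,.005]; print('pred tip',p+M@[.152,0,.005])
C={}
for n in('scene','top'):
    c=cam(n); q=rodmask(c,lo,hi); C[n]=(c,q); 
    print(n,len(q), q.min(0) if len(q) else '',q.max(0) if len(q) else '','pred',proj(c,[lo,p+M@[.152,0,.005]]).round(1).tolist())
    if len(q)>10:
        W=cloud(c)[q[:,1].astype(int),q[:,0].astype(int)]; W=W[~np.isnan(W[:,0])]
        v=cv2.fitLine(W.astype(np.float32),cv2.DIST_HUBER,0,.001,.001).ravel(); v[:3]*=np.sign(v[0]); print('  3d dir',v[:3].round(4),'pt',v[3:].round(4),'xmax',W[:,0].max())
def crop(c,x,y,w,h): return cv2.resize(c['img'][y:y+h,x:x+w],(400,300),interpolation=cv2.INTER_CUBIC)
save('pre0',np.hstack([crop(C['scene'][0],200,210,100,75),crop(C['top'][0],290,120,120,90)]))
E
```

```text
t9.10 pos [ 0.4475 -0.1953  0.113 ] yaw -1.83 toolz [ 2.2e-03  3.0e-04 -1.0e+00] F [-0.33  0.69  0.21] w0.0124 ff78.3
shift units [-0.04  0.09  0.05] turn units [-0.004 -0.022  0.03 ]
pred tip [ 0.59943001 -0.20010529  0.10831302]
scene 139 [220. 219.] [241. 251.] pred [[226.7, 227.0], [239.9, 250.9]]
  3d dir [ 0.7658 -0.0947  0.6361] pt [ 0.506  -0.1895  0.0645] xmax 0.5970645579697369
top 319 [345. 166.] [359. 212.] pred [[352.6, 205.1], [353.4, 166.1]]
  3d dir [ 0.2968 -0.1571 -0.9419] pt [ 0.4983 -0.1594  0.3499] xmax 0.6189980925573657
```

View pics/pre0.png

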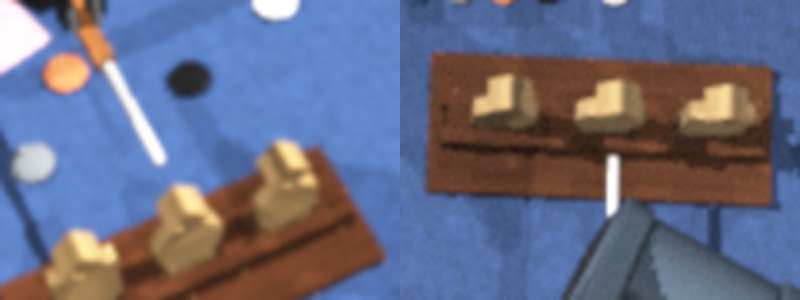

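The crops show the rod aimed at the middle (disc) eye. The tip is at about (240,250.5) in the scene image and (353.9,166.5) in the top image, both within a pixel of prediction. I'll do a finer check of the offset.

```bash
cat >> h.py <<'E'
def rodfit(C,a0=.075,a1=.145,half=5,names=('scene','top')):
    """centre offsets of the white rod from the predicted axis, px, at stations along the tool x"""
    st=read_state(); M=R.from_rotvec(st['eef_rot']).as_matrix(); p=st['tool_pos']
    for n in names:
        c=C[n]; h=cv2.cvtColor(c['img'],cv2.COLOR_RGB2HSV).astype(int); w=np.clip(h[...,2]-h[...,1]-20,0,None).astype(np.float32)
        out=[]
        for a in np.linspace(a0,a1,6):
            u=proj(c,[p+M@[a,0,.005],p+M@[a+.005,0,.005]]); d=u[1]-u[0]; mm=np.linalg.norm(proj(c,[p+M@[a,.001,.005]])-u[0]); d/=np.linalg.norm(d); nrm=np.array([-d[1],d[0]])
            k=np.arange(-half,half+.01,.25); q=(u[0]+k[:,None]*nrm).astype(np.float32)
            v=cv2.remap(w,q[None,:,0],q[None,:,1],cv2.INTER_LINEAR)[0]; out.append((v*k).sum()/max(v.sum(),1))
        ny=(proj(c,[p+M@[a,.001,.005]])-u[0])[0]@nrm; nz=(proj(c,[p+M@[a,0,.006]])-u[0])[0]@nrm
        print(n,np.round(out,2),'px; px per mm tool y %.3f z %.3f'%(ny,nz))
E
python3 - <<'E'
from h import *
C={n:cam(n) for n in('scene','top')}
rodfit(C,half=4); rodfit(C,.115,.145,half=4,names=('top',))
E
```

```text
scene [-0.29 -0.41 -0.35 -0.28 -0.32 -0.29] px; px per mm tool y 0.322 z 0.058
top [-0.49  0.28  0.08  0.05  0.06  0.12] px; px per mm tool y 0.385 z -0.059
top [ 0.1   0.01 -0.01  0.1   0.13  0.12] px; px per mm tool y 0.385 z -0.059
```

Emit:
carry_out --pt "0.2 0.06 0.02 0 0 0.03 0" --pt "0.3 0.05 0.03 0 0 0 0" --pt "0.4 0 0 0 0 0 0" --pt "0.4 0 0 0 0 0 0" --pt "0.2 0 0 0 0 0 0" --pt "0 0 0 0 0 0 0"

```text
time_s: 9.9
tool_pos: [0.4778, -0.1987, 0.1117]
eef_rot: [-3.141, 0.055, -0.003]
contact_force: [-0.6, 0.4, -1.0]
width: 0.0124
finger_force: 78.3
```

```bash
python3 - <<'E'
from h import *
go(.5365,-.2003,.112,-2)
C={n:cam(n) for n in('scene','top')}
st=read_state(); M=R.from_rotvec(st['eef_rot']).as_matrix(); p=st['tool_pos']; print('tip',p+M@[.152,0,.005])
rodfit(C,.115,.14,half=4)
def crop(c,x,y,w,h): return cv2.resize(c['img'][y:y+h,x:x+w],(400,300),interpolation=cv2.INTER_CUBIC)
save('pre1',np.hstack([crop(C['scene'],215,235,60,45),crop(C['top'],325,135,60,45)]))
E
```

```text
t9.90 pos [ 0.4778 -0.1987  0.1117] yaw -1.99 toolz [ 2.1e-03  3.0e-04 -1.0e+00] F [-0.63  0.38 -0.96] w0.0124 ff78.3
shift units [ 2.94 -0.02 -0.01] turn units [-0.004 -0.021  0.001]
tip [ 0.62902423 -0.20389828  0.10685121]
scene [-0.32 -0.32 -0.35 -0.44 -0.44 -0.49] px; px per mm tool y 0.326 z 0.057
top [0.09 0.33 0.22 0.1  0.09 0.07] px; px per mm tool y 0.384 z -0.059
```

View pics/pre1.png

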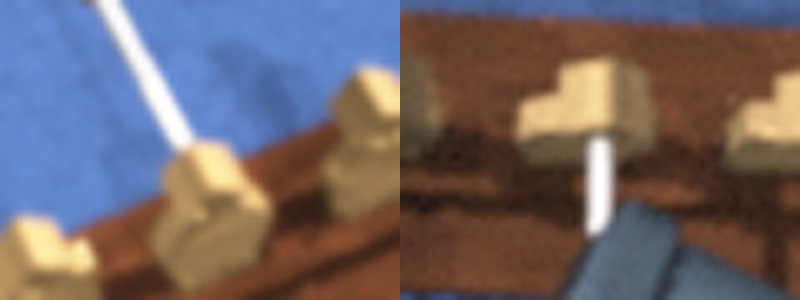

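The crops show the rod tip at the eye's mouth. In the top crop the rod is at x≈600 and the ridge at x≈607, which the parallax from the height difference accounts for. Inserting.

Emit:
carry_out --pt "0.15 0 0 0 0 0 0" --pt "0.3 0 0 0 0 0 0" --pt "0.35 0 0 0 0 0 0" --pt "0.35 0 0 0 0 0 0" --pt "0.35 0 0 0 0 0 0" --pt "0 0 0 0 0 0 0"

```text
time_s: 10.6
tool_pos: [0.5081, -0.1998, 0.1117]
eef_rot: [-3.141, 0.055, -0.004]
contact_force: [-0.1, 0.3, -0.6]
width: 0.0126
finger_force: 78.3
```

Emit:
carry_out --pt "0.2 0 0 0 0 0 0" --pt "0.35 0 0 0 0 0 0" --pt "0.35 0 0 0 0 0 0" --pt "0.35 0 0 0 0 0 0" --pt "0.2 0 0 0 0 0 0" --pt "0 0 0 0 0 0 0"

```text
time_s: 11.2
tool_pos: [0.5367, -0.2008, 0.1118]
eef_rot: [-3.141, 0.055, -0.003]
contact_force: [-0.7, 0.1, -1.7]
width: 0.012
finger_force: 78.3
```

```bash
python3 - <<'E'
from h import *
go(.5365,-.2003,.112,-2)
C={n:cam(n) for n in('scene','top')}
def crop(c,x,y,w,h): return cv2.resize(c['img'][y:y+h,x:x+w],(400,300),interpolation=cv2.INTER_CUBIC)
save('in0',np.hstack([crop(C['scene'],205,235,80,60),crop(C['top'],315,125,80,60)]))
E
```

```text
t11.20 pos [ 0.5367 -0.2008  0.1118] yaw -2.00 toolz [ 2.1e-03  3.0e-04 -1.0e+00] F [-0.73  0.08 -1.73] w0.0120 ff78.3
shift units [-0.01 -0.02 -0.01] turn units [-0.004 -0.021 -0.001]
```

View pics/in0.png

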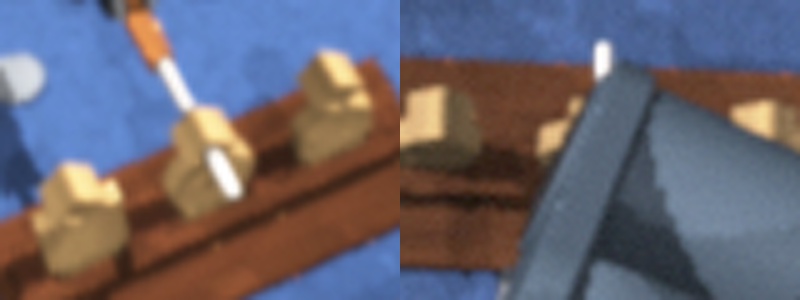

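The rod is through the middle eye with its tip well beyond: (232,195) in the scene crop, (602,45) in the top crop. The ten-picture limit is used up, so I'll work by numbers from here. Lifting slowly.

Emit:
carry_out --pt "0 0 -0.05 0 0 0 0" --pt "0 0 -0.1 0 0 0 0" --pt "0 0 -0.1 0 0 0 0" --pt "0 0 -0.1 0 0 0 0" --pt "0 0 -0.15 0 0 0 0" --pt "0 0 -0.2 0 0 0 0" --pt "0 0 -0.25 0 0 0 0" --pt "0 0 -0.25 0 0 0 0" --pt "0 0 -0.3 0 0 0 0" --pt "0 0 -0.3 0 0 0 0"

```text
time_s: 12.3
tool_pos: [0.5361, -0.2008, 0.1484]
eef_rot: [-3.141, 0.055, -0.003]
contact_force: [0.9, 0.4, -2.3]
width: 0.0125
finger_force: 78.5
```

Emit:
carry_out --pt "0 0 -0.35 0 0 0 0" --pt "0 0 -0.4 0 0 0 0" --pt "0 0 -0.4 0 0 0 0" --pt "0 0 -0.4 0 0 0 0" --pt "0 0 -0.4 0 0 0 0" --pt "0 0 -0.4 0 0 0 0" --pt "0 0 -0.3 0 0 0 0" --pt "0 0 -0.2 0 0 0 0" --pt "0 0 -0.1 0 0 0 0" --pt "0 0 0 0 0 0 0"

```text
time_s: 13.3
tool_pos: [0.536, -0.2008, 0.207]
eef_rot: [-3.141, 0.055, -0.003]
contact_force: [0.4, -0.3, -2.2]
width: 0.0123
finger_force: 78.5
```

```bash
cat >> h.py <<'E'
def orn(c,p,M,e=.107,verbose=1):
    """wood-coloured cloud points of the hanging ornament, in the tool frame (x along stick, y, z down)"""
    W=cloud(c); h=cv2.cvtColor(c['img'],cv2.COLOR_RGB2HSV)
    T=(W-p)@M
    k=(abs(T[...,0]-e)<.035)&(abs(T[...,1])<.045)&(T[...,2]>-.02)&(T[...,2]<.125)&(h[...,0]<32)&(h[...,1]>40)
    return T[k],k
E
python3 - <<'E'
from h import *
go(.5365,-.2003,.293,-2)
st=read_state(); M=R.from_rotvec(st['eef_rot']).as_matrix(); p=st['tool_pos']
C={n:cam(n) for n in('scene','top')}
for n in C:
    q,k=orn(C[n],p,M); print(n,len(q)); 
    if len(q): print(np.percentile(q,[2,50,98],axis=0).round(4))
rodfit(C,.128,.145,half=4)
# neighbours still in place?
for y0 in(-.1185,-.286):
    Z=cloud(C['scene']).reshape(-1,3); k=(abs(Z[:,1]-y0)<.014)&(Z[:,2]>.108)&(Z[:,2]<.14)&(abs(Z[:,0]-.64)<.03); print(y0,k.sum(),np.median(Z[k],0))
E
```

```text
t13.30 pos [ 0.536  -0.2008  0.207 ] yaw -2.02 toolz [ 2.1e-03  4.0e-04 -1.0e+00] F [ 0.43 -0.26 -2.24] w0.0123 ff78.5
shift units [ 0.03 -0.03 -4.3 ] turn units [-0.004 -0.02  -0.003]
scene 303
[[ 0.0961 -0.0233 -0.0027]
 [ 0.1119  0.0032  0.0426]
 [ 0.1204  0.0238  0.1046]]
top 51
[[ 0.0994 -0.0278  0.0092]
 [ 0.105  -0.0219  0.0445]
 [ 0.1168 -0.0145  0.1026]]
scene [-0.66 -0.63 -0.56 -0.51 -0.46 -0.49] px; px per mm tool y 0.353 z 0.067
top [ 1.65  0.73 -0.1  -0.11 -0.03 -0.07] px; px per mm tool y 0.413 z -0.070
-0.1185 70 [ 0.64758456 -0.12086037  0.1153534 ]
-0.286 75 [ 0.6409415  -0.28783519  0.11604241]
```

Emit:
carry_out --pt "0 0 -0.1 0 0 0 0" --pt "0 0 -0.3 0 0 0 0" --pt "0 0 -0.5 0 0 0 0" --pt "0 0 -0.6 0 0 0 0" --pt "0 0 -0.7 0 0 0 0" --pt "0 0 -0.7 0 0 0 0" --pt "0 0 -0.6 0 0 0 0" --pt "0 0 -0.5 0 0 0 0" --pt "0 0 -0.2 0 0 0 0" --pt "0 0 -0.1 0 0 0 0"

```text
time_s: 14.4
tool_pos: [0.5358, -0.2008, 0.2932]
eef_rot: [-3.141, 0.055, -0.003]
contact_force: [-0.2, -0.7, -2.1]
width: 0.0123
finger_force: 78.5
```

Emit:
carry_out --pt "0 0 0 0 0 -0.05 0" --pt "0 0 0 0 0 -0.1 0" --pt "0 0 0 0 0 -0.15 0" --pt "0 0 0 0 0 -0.2 0" --pt "0 0 0 0 0 -0.25 0" --pt "0 0 0 0 0 -0.3 0" --pt "0 0 0 0 0 -0.3 0" --pt "0 0 0 0 0 -0.3 0" --pt "0 0 0 0 0 -0.3 0" --pt "0 0 0 0 0 -0.3 0"

```text
time_s: 15.4
tool_pos: [0.5358, -0.2009, 0.2929]
eef_rot: [-3.127, -0.302, -0.003]
contact_force: [0.2, 0.2, -1.6]
width: 0.0125
finger_force: 78.5
```

Emit:
carry_out --pt "0 0 0 0 0 -0.3 0" --pt "0 0 0 0 0 -0.3 0" --pt "0 0 0 0 0 -0.3 0" --pt "0 0 0 0 0 -0.3 0" --pt "0 0 0 0 0 -0.3 0" --pt "0 0 0 0 0 -0.3 0" --pt "0 0 0 0 0 -0.3 0" --pt "0 0 0 0 0 -0.3 0" --pt "0 0 0 0 0 -0.3 0" --pt "0 0 0 0 0 -0.3 0"

```text
time_s: 16.4
tool_pos: [0.5358, -0.2008, 0.2929]
eef_rot: [3.047, 0.765, 0.003]
contact_force: [-0.8, -0.2, -0.4]
width: 0.0126
finger_force: 78.5
```

Emit:
carry_out --pt "0 0 0 0 0 -0.3 0" --pt "0 0 0 0 0 -0.3 0" --pt "0 0 0 0 0 -0.3 0" --pt "0 0 0 0 0 -0.3 0" --pt "0 0 0 0 0 -0.3 0" --pt "0 0 0 0 0 -0.3 0" --pt "0 0 0 0 0 -0.3 0" --pt "0 0 0 0 0 -0.3 0" --pt "0 0 0 0 0 -0.3 0" --pt "0 0 0 0 0 -0.3 0"

```text
time_s: 17.4
tool_pos: [0.5358, -0.2008, 0.2929]
eef_rot: [2.898, 1.212, 0.003]
contact_force: [0.4, 0.6, -1.3]
width: 0.0125
finger_force: 78.5
```

Emit:
carry_out --pt "0 0 0 0 0 -0.3 0" --pt "0 0 0 0 0 -0.3 0" --pt "0 0 0 0 0 -0.3 0" --pt "0 0 0 0 0 -0.3 0" --pt "0 0 0 0 0 -0.3 0" --pt "0 0 0 0 0 -0.3 0" --pt "0 0 0 0 0 -0.3 0" --pt "0 0 0 0 0 -0.3 0" --pt "0 0 0 0 0 -0.3 0" --pt "0 0 0 0 0 -0.3 0"

```text
time_s: 18.4
tool_pos: [0.5358, -0.2009, 0.2929]
eef_rot: [2.684, 1.631, 0.003]
contact_force: [0.4, -0.4, -1.5]
width: 0.0122
finger_force: 78.5
```

Emit:
carry_out --pt "0 0 0 0 0 -0.3 0" --pt "0 0 0 0 0 -0.3 0" --pt "0 0 0 0 0 -0.3 0" --pt "0 0 0 0 0 -0.3 0" --pt "0 0 0 0 0 -0.3 0" --pt "0 0 0 0 0 -0.25 0" --pt "0 0 0 0 0 -0.2 0" --pt "0 0 0 0 0 -0.15 0" --pt "0 0 0 0 0 -0.1 0" --pt "0 0 0 0 0 -0.05 0"

```text
time_s: 19.4
tool_pos: [0.5358, -0.2008, 0.2928]
eef_rot: [2.486, 1.92, 0.003]
contact_force: [1.4, -0.5, 0.2]
width: 0.0126
finger_force: 78.5
```

```bash
python3 - <<'E'
from h import *
go(.570,.146,.293,90)
st=read_state(); M=R.from_rotvec(st['eef_rot']).as_matrix(); p=st['tool_pos']
C={n:cam(n) for n in('scene','top')}
for n in C:
    q,k=orn(C[n],p,M); print(n,len(q)); 
    if len(q): print(np.percentile(q,[2,50,98],axis=0).round(4))
E
```

```text
t19.40 pos [ 0.5358 -0.2008  0.2928] yaw 75.36 toolz [ 2.e-03  4.e-04 -1.e+00] F [ 1.45 -0.51  0.16] w0.0126 ff78.5
shift units [17.21 -2.73  0.  ] turn units [ 0.019 -0.006 -2.555]
scene 193
[[ 0.0947 -0.0105 -0.0035]
 [ 0.1044  0.0116  0.0322]
 [ 0.1181  0.0274  0.095 ]]
top 240
[[ 0.0931 -0.0279 -0.0054]
 [ 0.1058 -0.0075  0.0065]
 [ 0.1187  0.0167  0.0505]]
```

Emit:
carry_out --pt "0.05 0 0 0 0 -0.1 0" --pt "0.1 0 0 0 0 -0.2 0" --pt "0.15 0 0 0 0 -0.3 0" --pt "0.2 0 0 0 0 -0.3 0" --pt "0.25 0 0 0 0 -0.35 0" --pt "0.3 0.02 0 0 0 -0.35 0" --pt "0.35 0.04 0 0 0 -0.35 0" --pt "0.4 0.05 0 0 0 -0.3 0" --pt "0.45 0.05 0 0 0 -0.2 0" --pt "0.5 0.05 0 0 0 -0.1 0"

```text
time_s: 20.5
tool_pos: [0.5455, -0.1456, 0.2929]
eef_rot: [2.22, 2.221, 0.003]
contact_force: [0.4, -0.2, -1.6]
width: 0.0125
finger_force: 78.5
```

Emit:
carry_out --pt "0.5 0.05 0 0 0 0 0" --pt "0.5 0.05 0 0 0 0 0" --pt "0.5 0.05 0 0 0 0 0" --pt "0.5 0.05 0 0 0 0 0" --pt "0.5 0.05 0 0 0 0 0" --pt "0.5 0.05 0 0 0 0 0" --pt "0.5 0.05 0 0 0 0 0" --pt "0.5 0.05 0 0 0 0 0" --pt "0.5 0.05 0 0 0 0 0" --pt "0.5 0.05 0 0 0 0 0"

```text
time_s: 21.5
tool_pos: [0.5555, -0.0457, 0.293]
eef_rot: [2.222, 2.22, 0.003]
contact_force: [-0.1, 0.4, -0.8]
width: 0.0128
finger_force: 78.5
```

Emit:
carry_out --pt "0.5 0.05 0 0 0 0 0" --pt "0.5 0.05 0 0 0 0 0" --pt "0.5 0.05 0 0 0 0 0" --pt "0.5 0.05 0 0 0 0 0" --pt "0.5 0.05 0 0 0 0 0" --pt "0.5 0.05 0 0 0 0 0" --pt "0.5 0.05 0 0 0 0 0" --pt "0.5 0.05 0 0 0 0 0" --pt "0.5 0.05 0 0 0 0 0" --pt "0.5 0.05 0 0 0 0 0"

```text
time_s: 22.5
tool_pos: [0.5656, 0.0543, 0.293]
eef_rot: [2.222, 2.22, 0.003]
contact_force: [-0.1, 0.2, -0.8]
width: 0.0126
finger_force: 78.5
```

```bash
python3 -c "
from h import *
go(.570,.146,.293,90)"
```

```text
t22.50 pos [0.5656 0.0543 0.293 ] yaw 89.94 toolz [ 2.e-03  3.e-04 -1.e+00] F [-0.09  0.22 -0.76] w0.0126 ff78.5
shift units [4.58 0.21 0.  ] turn units [ 0.02  -0.003 -0.01 ]
```

Emit:
carry_out --pt "0.5 0.04 0 0 0 0 0" --pt "0.5 0.04 0 0 0 0 0" --pt "0.5 0.04 0 0 0 0 0" --pt "0.5 0.03 0 0 0 0 0" --pt "0.5 0.02 0 0 0 0 0" --pt "0.45 0.02 0 0 0 0 0" --pt "0.4 0.01 0 0 0 0 0" --pt "0.35 0.01 0 0 0 0 0" --pt "0.3 0 0 0 0 0 0" --pt "0.25 0 0 0 0 0 0"

```text
time_s: 23.5
tool_pos: [0.5698, 0.1389, 0.293]
eef_rot: [2.222, 2.22, 0.003]
contact_force: [-0.6, -0.3, -1.0]
width: 0.0125
finger_force: 78.5
```

Emit:
carry_out --pt "0.15 0 0 0 0 0 0" --pt "0.1 0 0 0.01 0 -0.01 0" --pt "0.05 0 0 0.01 0 0 0" --pt "0.03 0 0 0 0 0 0" --pt "0 0 0 0 0 0 0" --pt "0 0 0 0 0 0 0" --pt "0 0 0 0 0 0 0" --pt "0 0 0 0 0 0 0" --pt "0 0 0 0 0 0 0" --pt "0 0 0 0 0 0 0"

```text
time_s: 24.5
tool_pos: [0.5699, 0.1451, 0.2931]
eef_rot: [-2.221, -2.221, -0.0]
contact_force: [-0.8, -0.0, -0.9]
width: 0.0127
finger_force: 78.5
```

Emit:
carry_out --pt "0 0 0 0 0 0 0" --pt "0 0 0 0 0 0 0" --pt "0 0 0 0 0 0 0" --pt "0 0 0 0 0 0 0" --pt "0 0 0 0 0 0 0" --pt "0 0 0 0 0 0 0" --pt "0 0 0 0 0 0 0" --pt "0 0 0 0 0 0 0" --pt "0 0 0 0 0 0 0" --pt "0 0 0 0 0 0 0"

```text
time_s: 25.5
tool_pos: [0.5699, 0.1451, 0.2931]
eef_rot: [-2.221, -2.221, -0.0]
contact_force: [-0.5, 0.1, -1.4]
width: 0.0125
finger_force: 78.5
```

```bash
python3 - <<'E'
from h import *
go(.570,.146,.293,90)
st=read_state(); M=R.from_rotvec(st['eef_rot']).as_matrix(); p=st['tool_pos']
for rep in range(2):
  for n in('scene','top'):
    c=cam(n); q,k=orn(c,p,M); W=q@M.T+p; print(n,len(q)); print(np.percentile(W,[1,5,50,95,99],axis=0).round(4))
    # camera-facing or +x side: list median y and x-range by height
    for z in np.arange(.19,.31,.01):
        a=W[(W[:,2]>=z)&(W[:,2]<z+.01)]
        if len(a)>4: print('  z%.2f n%d x %.4f..%.4f y %.4f..%.4f'%(z,len(a),*np.percentile(a[:,0],[4,96]),*np.percentile(a[:,1],[4,96])))
  if rep==0:
    if n=='top': cv2.imwrite('mask_t.png',k.astype(np.uint8)*255)
    rodfit({'scene':cam('scene'),'top':c},.125,.145,half=4)
    import sys; break
E
```

```text
t25.50 pos [0.5699 0.1451 0.2931] yaw 90.00 toolz [-0.e+00  4.e-04 -1.e+00] F [-0.53  0.12 -1.36] w0.0125 ff78.5
shift units [0.05 0.01 0.  ] turn units [-0.    -0.004  0.   ]
scene 290
[[0.5481 0.239  0.188 ]
 [0.5516 0.2411 0.195 ]
 [0.5757 0.2459 0.2449]
 [0.594  0.2581 0.2925]
 [0.5966 0.264  0.2962]]
  z0.19 n21 x 0.5527..0.5898 y 0.2427..0.2523
  z0.20 n20 x 0.5545..0.5909 y 0.2428..0.2506
  z0.21 n23 x 0.5532..0.5913 y 0.2426..0.2518
  z0.22 n26 x 0.5495..0.5914 y 0.2430..0.2471
  z0.23 n30 x 0.5495..0.5967 y 0.2425..0.2514
  z0.24 n31 x 0.5474..0.5954 y 0.2433..0.2533
  z0.25 n37 x 0.5559..0.5949 y 0.2441..0.2567
  z0.26 n19 x 0.5689..0.5888 y 0.2405..0.2570
  z0.27 n10 x 0.5557..0.5844 y 0.2392..0.2600
  z0.28 n37 x 0.5572..0.5868 y 0.2390..0.2643
  z0.29 n29 x 0.5670..0.5805 y 0.2393..0.2626
top 42
[[0.5619 0.2325 0.1954]
 [0.5634 0.2365 0.1966]
 [0.5726 0.2433 0.2309]
 [0.5879 0.2442 0.287 ]
 [0.5898 0.2443 0.2898]]
  z0.20 n5 x 0.5695..0.5801 y 0.2428..0.2433
  z0.21 n6 x 0.5678..0.5769 y 0.2429..0.2438
  z0.22 n6 x 0.5656..0.5875 y 0.2431..0.2441
  z0.23 n8 x 0.5624..0.5876 y 0.2430..0.2442
  z0.24 n6 x 0.5623..0.5879 y 0.2429..0.2442
scene [ 0.26 -0.04 -0.05 -0.1  -0.07 -0.02] px; px per mm tool y 0.258 z 0.192
top [-0.15  0.01  0.02  0.    0.03 -0.11] px; px per mm tool y 0.448 z -0.096
```

```bash
python3 - <<'E'
from h import *
st=read_state(); M=R.from_rotvec(st['eef_rot']).as_matrix(); p=st['tool_pos']
for n in('scene','top'):
    c=cam(n); q,k=orn(c,p,M); W=q@M.T+p
    w=W[(W[:,2]<.262)&(W[:,1]<.2475)&(W[:,1]>.238)&(abs(W[:,0]-.57)<.026)]
    A=np.c_[np.ones(len(w)),w[:,0]-.57,w[:,2]-.24]; kk=np.ones(len(w),bool)
    for _ in range(8):
        f=np.linalg.lstsq(A[kk],w[kk,1],rcond=None)[0]; r=abs(A@f-w[:,1]); kk=r<.0012
    print(n,len(w),kk.sum(),f[0].round(4),'yaw slope deg %.2f tilt slope deg %.2f'%tuple(np.degrees(np.arctan(f[1:]))),r[kk].std())
    # rod visible beyond eye, direction by cloud
    P=(cloud(c)-p)@M; h=cv2.cvtColor(c['img'],cv2.COLOR_RGB2HSV)
    for lo,hi in((.06,.09),(.125,.153)):
        m=(P[...,0]>lo)&(P[...,0]<hi)&(abs(P[...,1])<.008)&(abs(P[...,2]-.003)<.012)&(h[...,1]<75)&(h[...,2]>110)
        if m.sum(): print('  rod',lo,m.sum(),np.median(P[m],0).round(4),np.percentile(P[m][:,2],10).round(4))
E
```

```text
scene 144 98 0.2456 yaw slope deg 0.27 tilt slope deg 1.63 0.0003334858375745563
  rod 0.06 23 [0.076  0.0015 0.0044] 0.0023
  rod 0.125 16 [ 0.1387 -0.0003  0.0053] 0.0023
top 36 36 0.2437 yaw slope deg 0.74 tilt slope deg 0.90 0.0002266638869971278
  rod 0.06 54 [ 0.0741 -0.0004  0.0032] 0.0011
  rod 0.125 3 [ 0.1484 -0.0013  0.0072] 0.0059
```

Emit:
carry_out --pt "0.02 0 0 0 0.05 0 0" --pt "0.03 0 0 0 0.1 0 0" --pt "0 0 0 0 0.05 0 0" --pt "0 0 0 0 0 0 0" --pt "0 0 0 0 0 0 0" --pt "0 0 0 0 0 0 0" --pt "0 0 0 0 0 0 0" --pt "0 0 0 0 0 0 0" --pt "0 0 0 0 0 0 0" --pt "0 0 0 0 0 0 0"

```text
time_s: 26.75
tool_pos: [0.5698, 0.1461, 0.293]
eef_rot: [-2.211, -2.211, -0.022]
contact_force: [0.0, -0.2, -1.1]
width: 0.0125
finger_force: 78.5
```

Emit:
carry_out --pt "0 0 0 0 0 0 0" --pt "0 0 0 0 0 0 0" --pt "0 0 0 0 0 0 0" --pt "0 0 0 0 0 0 0" --pt "0 0 0 0 0 0 0" --pt "0 0 0 0 0 0 0" --pt "0 0 0 0 0 0 0" --pt "0 0 0 0 0 0 0" --pt "0 0 0 0 0 0 0" --pt "0 0 0 0 0 0 0"

```text
time_s: 27.75
tool_pos: [0.5699, 0.1461, 0.293]
eef_rot: [-2.211, -2.211, -0.022]
contact_force: [-0.2, 0.0, -1.6]
width: 0.0125
finger_force: 78.5
```

```bash
python3 - <<'E'
from h import *
go(.570,.146,.293,90)
st=read_state(); M=np.array([[0,1,0],[1,0,0],[0,0,-1]],float); p=st['tool_pos']
for rep in range(2):
  for n in('scene','top'):
    c=cam(n); q,k=orn(c,p,M); W=q@M.T+p
    w=W[(W[:,2]<.262)&(W[:,1]<.2495)&(W[:,1]>.240)&(abs(W[:,0]-.57)<.026)]
    A=np.c_[np.ones(len(w)),w[:,0]-.57,w[:,2]-.24]; kk=np.ones(len(w),bool)
    for _ in range(8):
        f=np.linalg.lstsq(A[kk],w[kk,1],rcond=None)[0]; r=abs(A@f-w[:,1]); kk=r<.0012
    d=W[(abs(W[:,2]-.24)<.008)]
    print(n,len(w),kk.sum(),f[0].round(4),'yaw %.2f tilt %.2f'%tuple(np.degrees(np.arctan(f[1:]))),'z range',np.percentile(W[:,2],[.5,99.5]).round(4),'x range disc',np.percentile(d[:,0],[2,98]).round(4))
E
```

```text
t27.75 pos [0.5699 0.1461 0.293 ] yaw 90.00 toolz [-0.      0.0203 -0.9998] F [-0.24  0.03 -1.63] w0.0125 ff78.5
shift units [-0.    0.01  0.  ] turn units [-0.    -0.203  0.   ]
scene 150 104 0.2472 yaw 0.19 tilt -0.25 z range [0.1887 0.2987] x range disc [0.543  0.5973]Traceback (most recent call last):
  File "<stdin>", line 12, in <module>
    return _quantile_unchecked(
        a, q, axis, out, overwrite_input, method, keepdims, weights)
    return _ureduce(a,
                    func=_quantile_ureduce_func,
    ...<5 lines>...
                    overwrite_input=overwrite_input,
                    method=method)
    r = func(a, **kwargs)
    result = _quantile(arr,
                       quantiles=q,
    ...<2 lines>...
                       out=out,
                       weights=wgt)
    slices_having_nans = np.isnan(arr[-1, ...])
                                  ~~~^^^^^^^^^
IndexError: index -1 is out of bounds for axis 0 with size 0
```

```bash
python3 -c "
from h import *
print(env.finish_job())"
```

```text
the job is handed in; nothing more can be done
None
```

The round ornament hangs still on the stick, tip towards the camera, about 20 cm in front of the lens; my last measurement (scene camera only) put it level, centred and square to within about 1 mm and 0.3°, and I handed the job in at 27.8 s. I saw the two neighbouring ornaments undisturbed right after the lift but took no final check of the rest of the table.

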